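Release the sanding block from the ratchet vise and put it away

TASK

The glue on the sanding block's sole has set: flip the pawl lever of the little ratchet vise right over so that the ratchet lets go, slide the moving jaw fully back, and lift the block out. The holder's cheeks leave no room for fingers at the block's ends, so stand the block on the bare bench, let go of it, take it again across its narrow width and set it down in the holder, sole down and flat, without dropping it. Leave the pawl flipped and the jaw back, and do not disturb the jar or the dropper bottle.

Things in the scene. Friction and masses are not known exactly. Their poses are not given: they have to be found in the camera images.
- vise: Small grey ratchet vise, fixed to the bench. Origin: centre of its bed's underside; x runs along the bed to the fixed jaw, z up. Bed 158 (x) by 50 (y) by 14 high. Fixed jaw x +61 to +79, top z 50. Moving jaw: face at x +29 when closed, top z 54; its lip (z 48 to 54) reaches 10 mm over the block. Jaws y -22 to +22. Behind that jaw, its sled carries the pawl lever and the pull post.
- jaw (a joint): Moving jaw, a slide (m): 0 closed on the block; grows as it moves back along the vise's -x, away from the block; 0.028 fully back, at its stop. The ratchet blocks it within 3 mm while the pawl is engaged. With the pawl flipped it slides against about 2 N and stays where it is left.
- pawl (a joint): Pawl, a hinge (rad) on the moving jaw; axis along the vise's x, 37 mm above the bench at vise x -6, y +6 (jaw closed). 0: engaged, nose in the toothed rack, lever leaning 0.55 rad from upright to the vise's -y. Grows as the lever swings over to +y; 1.15: flipped, leaning 0.6 rad to +y. The weighted lever falls by itself to the stop on its side of upright; under 1 N moves it.
- lever_tip (a point): Centre of the dark ball, 15 mm in diameter, at the end of the pawl lever, 46 mm from the hinge; the stem is 7 mm thick. At the start it is about 76 mm above the bench, at vise x -6, y -18. Push it sideways on the ball's full side or on the stem, not with the very tip on the ball, which can jam.
- pull_post (a point): Pull post of the moving jaw: upright dark steel cylinder, 16 mm in diameter, top 66 mm above the bench. This point is on its axis, 54 mm above the bench, at vise x -36, y +6 with the jaw closed. The sled's top beside it is 31 mm above the bench. Pinch it from above or push it.
- block_mid (a point): Centre (half-way up) of the loose sanding block: cork, black rubber sole; 32 wide (x), 64 long (y), 32 high, about 0.1 kg. In the vise its axes lie along the vise's, its underside is 14 mm above the bench and its ends stick out 10 mm past the jaws and 7 mm past the bed on both sides, where fingers can take it. Either way round is right.
- holder_seat (a point): Centre of the floor, 6 mm above the bench, of the block's holder: a low aluminium tray fixed to the bench, 56 (x) by 84 (y). End cheeks at y -35 and +35 (inner faces), 6 thick, tops 49 above the bench. Low lips along the sides, inner faces at x -19 and +19, outer -25 and +25, tops 11 above the bench. The block sits between, its length along y.
- scale_pan (a point): Centre of the round white pan of the mixing scale, a fixture beside the work: about 230 in diameter at its rim, which rises to about 80 above the bench. Not to be handled. The bench to the robot's left of the holder, from world x 0.22 to the pan and up to world y 0.45, is bare.
- jar: Bystander, loose: glass jar with a yellow lid, 62 in diameter, 78 high; origin at the centre of its underside.
- dropper: Bystander, loose: small dosing bottle with a white pointed tip, 48 in diameter, 147 high; origin at the centre of its underside.
There are look-alikes about, which are no part of the job. Leave any purple look-alike of the part that bears holder_seat alone.

How it is judged:
By the outcome, as a careful person would: the job done as asked, in the order asked, and still so for the second after the job is handed in, with the robot touching nothing.
It also fails if it takes over 72 s, if anything falls off the work surface, if the arm or the gripper's body presses on something with over 40 N, if the wrist force passes 120 N, or if a joint passes its speed limit or range.

ROBOT

A 6-joint arm with a two-finger parallel gripper is mounted at the origin on the work surface; the furniture and walls round the work are solid. World frame = base frame: x ahead of the robot, y to its left, z up, the work surface at z = 0. Lengths are in mm, angles in rad, forces in N, time in s.
With the tool pointing down it reaches from about 400 to 925 mm from the base axis. Payload 12.5 kg.
Tool frame: the origin (TCP) lies at the centre of the arm's flange, where the gripper is bolted on; the fingertips stand 190 mm ahead of it and the grasp point (between the pads) lies 171 mm ahead of it; y points along the fingers, x is the direction in which the jaws open and shut, and the axes are right-handed (so a half turn about y gives the same grasp; the last joint's range is limited). The gripper opens to 95 mm and grips with 3 to 60 N. Pads are 20 mm wide; open, the fingers measure 119 mm over their backs; the gripper's body (75 mm by 180 mm) begins 59 mm behind the grasp point.
Start: joints at [1.097, 0.491, 1.559, -0, 1.092, -0.106], TCP at [224.704, 583.209, 404.761] pointing down, gripper open.
Joint ranges: [-3.1, 3.1], [-0.84, 2.19], [0.05, 2.79], [-1.13, 4.28], [0.06, 2.93], [-2.69, 2.69]. Speed limits (rad/s): [2.22, 2.22, 2.79, 3.14, 3.14, 3.14].

INTERFACE

Orientations are given as a rotation vector (axis times angle).
In Python, from cell import r, grab_frame, order gives the robot as it stands.
- The arm moves only by the tool move_arm, never from a script. Its argument "motion" is a list that holds one entry, the list of rows, each a list of 7 numbers: the turn, a rotation vector about the world's x, y, z in rad, then the shift along the world's x, y, z in mm, then the gripper's target within -1 to 1 (shut at 1, half-way at 0, fully open at -1). A call has 1 to 12 rows; each row is the pose to reach, as a shift and turn from the pose measured when the call began; what a row does not reach only later rows make up. A row lasts 1/8 s, in which the tool goes at most 62.5 mm and 10.7 degrees, less where a joint would pass 70% of its speed; a pose out of reach is approached as far as the arm can. A call with a gripper value outside its range is refused whole. The fingers move at their own pace and stop on an object; "squeeze" is the grip in N (left out, the last holds). Time passes only in rows, so rows that repeat a pose let the fingers close. It gives the time, the measured TCP pose, the force and the opening at its end, in the units of the state.
- r.get_state(): the state, without advancing time (a new reading comes with each control period).
- grab_frame(name): name is "scene" or "top"; returns a dict with "pixels" (400x640x3 uint8, blue, green, red), "z_map" (400x640 float32, mm along the optical axis (not along the pixel's ray), 0 where there is no reading), "fov_y" (degrees; the focal length in pixels is half the picture's height over the tangent of half this angle, whatever the lens; pixels are square), "cx", "cy" (the principal point, pixels), "origin" and "orientation" of the camera in the world. Camera axes: x right, y up, looking along -z (the intrinsics and any distortion apply to the point x, -y, -z); pixel columns grow to the right and rows downward; lengths in mm; the calibration is good to about 2 mm. A picture is of the moment at which its call begins.
- order.hand_in(): hands the job in, once; it reports no verdict.
The state is a dict: "t": time; "q": joint angles; "qvel": joint speeds; "joint_efforts": joint torques, N m; "position": TCP position; "tool_rot": TCP orientation; "wrist_force": force on the tool from outside, world axes, zero at the start; "torque": the same for the moment, N m; "opening": finger opening in mm.
Only numpy, scipy, OpenCV 4.12 (cv2) and the standard library are available. Lean on these libraries where they do the work, as an engineer would, in place of code of your own. Each camera call takes 0.05 s, during which the arm holds its last target. There are 200 camera calls.

## Working session

There is one attempt and no reset: what is moved stays moved. The work goes in short steps, Python scripts to look and compute and a tool call to move; the robot and the scene stay as the last step left them, time stands still between calls to the robot, and variables do not carry over. Pictures are saved under pics/ and viewed, on a budget of 10 in all, crops included, one or two more only if the job needs it, and the job is handed in when it is done.

Besides the shell and the picture viewer there is one more tool, called as a command line: name --argument value ..., lists and objects as JSON in quotes. move_arm: Moves the arm, as the interface text tells. Its arguments: {"type":"object","properties":{"motion":{"type":"array","items":{"type":"array","items":{"type":"array","items":{"type":"number"}}}},"squeeze":{"type":"number"}},"required":["motion"]}

```bash
ls; mkdir -p pics; cat > h.py <<'E'
import numpy as np, cv2
from cell import r, grab_frame, order
from scipy.spatial.transform import Rotation as R
def rot(o):
    o=np.array(o,float)
    if o.shape==(3,3): return o
    return R.from_rotvec(o).as_matrix() if o.size==3 else R.from_quat(o).as_matrix()
def cloud(f):
    z=f["z_map"]; h,w=z.shape
    fl=h/2/np.tan(np.radians(f["fov_y"])/2)
    v,u=np.mgrid[:h,:w]
    P=np.stack([(u-f["cx"])/fl*z,-(v-f["cy"])/fl*z,-z],-1)
    W=P@rot(f["orientation"]).T+np.array(f["origin"]); W[z==0]=np.nan
    return W
E
python3 - <<'E'
from h import *
s=r.get_state(); print({k:np.round(v,3) for k,v in s.items()})
for n in("scene","top"):
    f=grab_frame(n); print(n,{k:f[k] for k in f if k not in("pixels","z_map")})
    cv2.imwrite(f"pics/{n}0.png",f["pixels"]); np.savez(f"{n}0.npz",**{k:f[k] for k in f})
E
```

```text
pics
{'t': np.float64(0.0), 'q': array([ 1.097,  0.492,  1.559,  0.   ,  1.092, -0.106]), 'qvel': array([-0.002,  0.   , -0.001, -0.   , -0.001,  0.   ]), 'joint_efforts': array([ 3.0000e-03, -6.1266e+01, -2.5819e+01,  6.9000e-02,  4.8000e-02,
       -0.0000e+00]), 'position': array([224.688, 583.177, 404.168]), 'tool_rot': array([-1.362, -0.933,  0.935]), 'wrist_force': array([-0.138, -0.155, -0.064]), 'torque': array([0.007, 0.028, 0.002]), 'opening': np.float64(94.666)}
scene {'fov_y': 42.04306753452225, 'cx': 318.11980012785716, 'cy': 217.78111107660655, 'origin': array([738.88923743, 791.29153314, 962.70549097]), 'orientation': array([0.21029868, 0.75138913, 2.51874863])}
top {'fov_y': 46.935472795709586, 'cx': 318.24000912546825, 'cy': 201.540263129039, 'origin': array([321.50820645, 301.73022401, 963.63470884]), 'orientation': array([ 0.11181771, -0.12541407, -1.54220478])}
```

View both.

View pics/scene0.png

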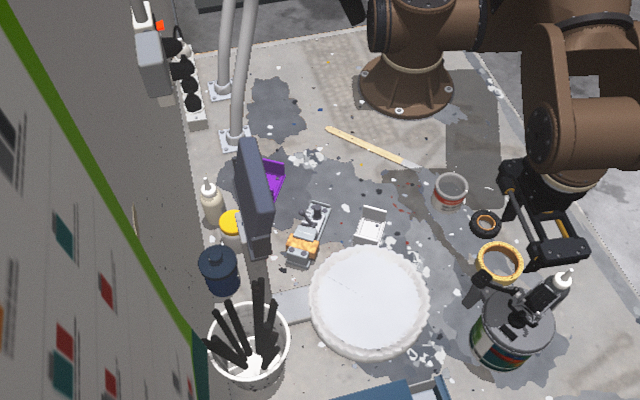

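View pics/top0.png

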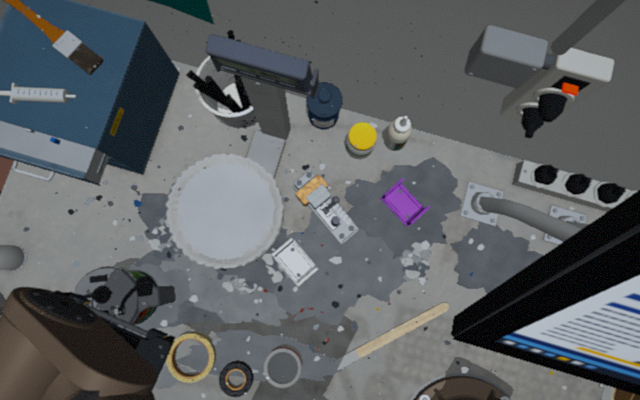

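Scene view: vise with orange cork block at (310,235), white holder tray at (370,225), pan (368,300). Top view: vise (327,208), white holder (295,261), purple look-alike tray (404,202), jar (362,138), dropper (400,130). The aluminium (white) tray is the holder; the purple one is the decoy. Now a crop to confirm, with coordinates.

```bash
python3 - <<'E'
from h import *
f=dict(np.load("top0.npz")); W=cloud(f); g=dict(np.load("scene0.npz")); V=cloud(g)
for n,u,v in [("vise",327,208),("holder",295,261),("purple",404,202),("jar",362,138),("drop",400,130),("pan",225,208),("panel",260,60),("cup",322,105),("tape",190,357),("foot",265,150)]: print(n,np.round(W[v,u]))
for n,u,v in [("panel",255,195),("paneltop",248,145),("bottle",222,262),("tape",500,262)]: print("s",n,np.round(V[v,u]))
# rectified ortho map from both clouds: world x 330..530,y 150..480
a=cv2.resize(f["pixels"][160:300,250:370],None,fx=5,fy=5,interpolation=cv2.INTER_CUBIC)
b=cv2.resize(g["pixels"][190:280,270:400],None,fx=6,fy=6,interpolation=cv2.INTER_CUBIC)
cv2.imwrite("pics/a.png",a); cv2.imwrite("pics/b.png",b)
# pts above the bench
for nm,(C,F) in dict(top=(W,f),scene=(V,g)).items():
    px=F["pixels"].astype(int)
    hsv=cv2.cvtColor(F["pixels"],cv2.COLOR_BGR2HSV)
    m=(hsv[...,0]>8)&(hsv[...,0]<22)&(hsv[...,1]>110)&(C[...,2]>15)&(C[...,2]<70)
    reg=np.zeros_like(m); 
    if nm=="top": reg[160:220,285:340]=1
    else: reg[220:275,270:340]=1
    p=C[m&reg]; print(nm,"cork",len(p),np.round(np.median(p,0)),np.round(p.min(0)),np.round(p.max(0)))
E
```

```text
vise [449. 278.  47.]
holder [343. 340.   7.]
purple [472. 114.   4.]
jar [588. 212.  75.]
drop [594. 143. 113.]
pan [444. 483.  41.]
panel [583. 376. 417.]
cup [646. 293.  98.]
tape [147. 544.   2.]
foot [571. 410.  24.]
s panel [609. 414. 420.]
s paneltop [580. 333. 420.]
s bottle [655. 299.  99.]
s tape [141. 535.   0.]
top cork 282 [489. 318.  45.] [456. 281.  31.] [516. 341.  50.]
scene cork 265 [492. 313.  46.] [462. 277.  37.] [520. 342.  51.]
```

View pics/a.png

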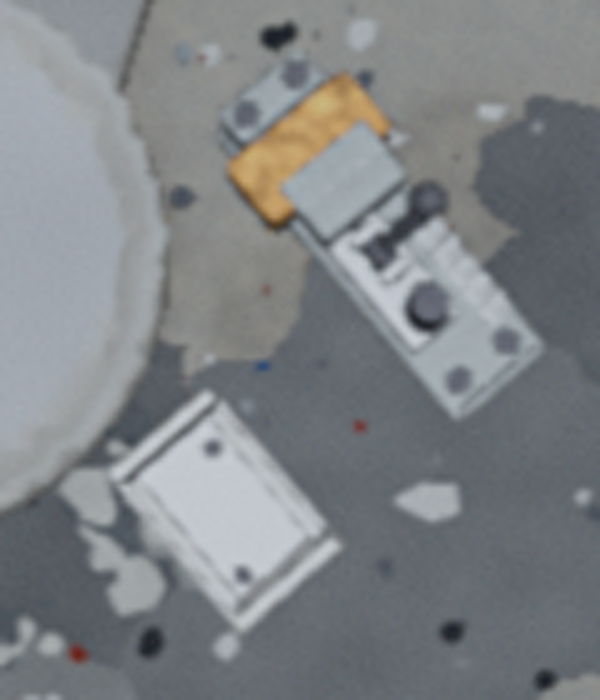

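View pics/b.png

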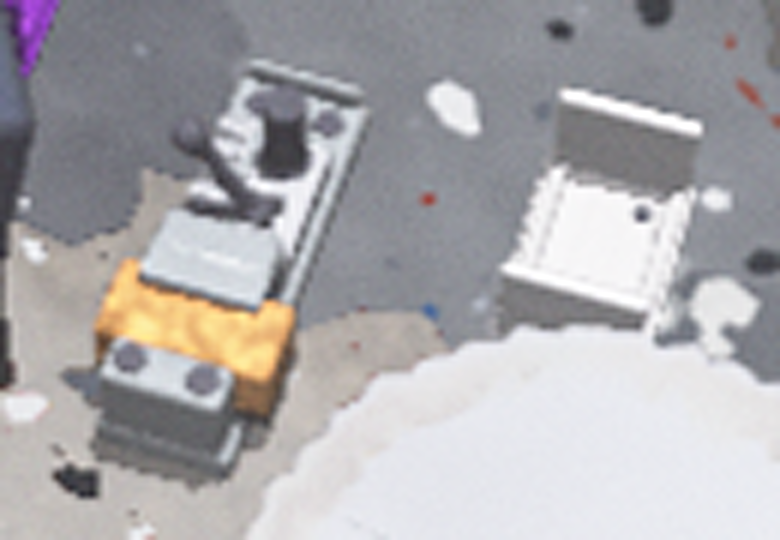

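```bash
cat >> h.py <<'E'
def ray(f,u,v,z):
    h=f["z_map"].shape[0]; fl=h/2/np.tan(np.radians(f["fov_y"])/2)
    d=rot(f["orientation"])@np.array([(u-f["cx"])/fl,-(v-f["cy"])/fl,-1]); o=np.array(f["origin"])
    return (o+d*(z-o[2])/d[2])[:2]
def fit(L,P):
    L=np.array(L,float);P=np.array(P);l=L.mean(0);p=P.mean(0)
    a=L-l;b=P-p; th=np.arctan2((a[:,0]*b[:,1]-a[:,1]*b[:,0]).sum(),(a*b).sum())
    M=np.array([[np.cos(th),-np.sin(th)],[np.sin(th),np.cos(th)]])
    t=p-M@l; return th,t,np.round(P-(L@M.T+t),1)
E
python3 - <<'E'
from h import *
f=dict(np.load("top0.npz")); g=dict(np.load("scene0.npz"))
A=lambda x,y,z:ray(f,250+x/5-.4,160+y/5-.4,z); B=lambda x,y,z:ray(g,270+x/6-.4,190+y/6-.4,z)
va=[((-36,6),(428,303,66)),((-6,-18),(428,198,76)),((-79,25),(460,417,14)),((-79,-25),(543,348,14)),((61,32),(230,170,46)),((61,-32),(345,75,46)),((29,-32),(390,130,46)),((29,32),(277,228,46))]
vb=[((-36,6),(280,105,66)),((-6,-18),(190,137,76)),((29,-32),(128,262,46)),((29,32),(295,303,46)),((61,32),(270,372,46)),((61,-32),(97,327,46))]
ha=[((-28,41),(112,473,49)),((28,41),(208,390,49)),((28,-41),(340,545,49)),((-28,-41),(240,628,49))]
hb=[((28,-41),(563,92,49)),((-28,-41),(700,130,49)),((28,41),(503,268,49)),((-28,41),(648,312,49))]
for n,d,F in [("va",va,A),("vb",vb,B),("ha",ha,A),("hb",hb,B)]:
    th,t,res=fit([q[0] for q in d],[F(*q[1]) for q in d]); print(n,round(th,3),np.round(t,1),res.tolist())
s=r.get_state(); print(rot(s["tool_rot"]).round(3))
E
```

```text
va 0.734 [453.4 280. ] [[-0.1, 1.2], [1.7, 0.1], [3.6, -0.5], [-0.6, 2.7], [-0.4, -3.0], [-2.9, -1.0], [-1.4, 1.7], [0.1, -1.2]]
vb 0.751 [456.4 278.9] [[1.6, 1.3], [0.1, 0.3], [-0.5, 3.2], [1.8, -0.5], [-0.7, -3.2], [-2.3, -1.1]]
ha -0.841 [341.1 339.2] [[0.9, -3.3], [-2.8, 1.7], [-1.2, 2.5], [3.1, -1.0]]
hb -0.845 [344.1 340.7] [[-0.3, 3.1], [3.9, -0.8], [-3.7, 0.0], [0.2, -2.3]]
[[ 0.36  -0.    -0.933]
 [ 0.933 -0.001  0.36 ]
 [-0.001 -1.     0.   ]]
```

```bash
python3 - <<'E'
from h import *
f=dict(np.load("top0.npz")); g=dict(np.load("scene0.npz"))
P=np.vstack([cloud(f).reshape(-1,3),cloud(g).reshape(-1,3)]); P=P[np.isfinite(P[:,0])]
for zl,zh in((60,110),(110,200),(200,330),(330,700)):
    p=P[(P[:,2]>zl)&(P[:,2]<zh)]
    h,xe,ye=np.histogram2d(p[:,0],p[:,1],bins=[np.arange(0,800,50),np.arange(-100,700,50)])
    print(zl,zh,"rows x=0..750, cols y=-100..650");print("\n".join(f"{int(x):4d} "+"".join("#" if c>5 else "." for c in row) for x,row in zip(xe,h)))
s=r.get_state(); print(s["t"])
E
```

```text
60 110 rows x=0..750, cols y=-100..650
   0 ...#...........
  50 .###...........
 100 ........##....#
 150 ........##.....
 200 ..............#
 250 .............##
 300 ..........###.#
 350 .........#...#.
 400 ##.....#.#...#.
 450 ##.....#.#...#.
 500 .........##.##.
 550 ....###..#.#..#
 600 #############.#
 650 ...######.###.#
 700 .......######.#
110 200 rows x=0..750, cols y=-100..650
   0 ..##...........
  50 ####...........
 100 ###...........#
 150 ..............#
 200 ..............#
 250 .............##
 300 .............##
 350 ...............
 400 ##.............
 450 #..............
 500 ...............
 550 ....#....#....#
 600 ######.#.####.#
 650 ...######.###.#
 700 .......######.#
200 330 rows x=0..750, cols y=-100..650
   0 ..##...........
  50 ####...........
 100 ###............
 150 ...........##..
 200 ...........####
 250 .............##
 300 ...............
 350 #..............
 400 #..............
 450 ...............
 500 .#.............
 550 ##......##....#
 600 .###....#####.#
 650 ...#####..###.#
 700 .......#####..#
330 700 rows x=0..750, cols y=-100..650
   0 ...............
  50 ...............
 100 ...........##..
 150 ##.........####
 200 #####.....#####
 250 .####......####
 300 ..###........#.
 350 ...##..........
 400 ...............
 450 ...............
 500 ...............
 550 ###.....###....
 600 ####....####...
 650 ...#####.......
 700 .......####....
0.1
```

```bash
python3 - <<'E'
from h import *
f=dict(np.load("top0.npz")); W=cloud(f)
for u,v in [(455,330),(500,290),(560,250),(620,205),(480,350),(600,300),(500,345)]: print(u,v,np.round(W[v,u]))
P=W.reshape(-1,3);p=P[(P[:,2]>330)&(P[:,0]>100)&(P[:,0]<420)&(P[:,1]<200)]
for x in range(150,420,30):
    q=p[(p[:,0]>=x)&(p[:,0]<x+30)]; 
    if len(q): print(x,len(q),np.round(q[:,1:].min(0)),np.round(q[:,1:].max(0)))
E
```

```text
455 330 [255. 126. 383.]
500 290 [308. 112. 490.]
560 250 [344. 102. 591.]
620 205 [371.  96. 658.]
480 350 [173. -40.  -0.]
600 300 [305.  67. 582.]
500 345 [241.  78. 401.]
180 643 [-100.  370.] [ -3. 423.]
210 2359 [-66. 370.] [113. 477.]
240 4092 [-31. 364.] [127. 532.]
270 4813 [  4. 367.] [122. 588.]
300 4891 [ 40. 452.] [115. 640.]
330 3685 [ 74. 537.] [107. 680.]
360 789 [ 91. 615.] [ 99. 679.]
```

move_arm --motion '[[[0, 0, -0.185, 19.5, -27, 0, -1], [0, 0, -0.37, 39, -54, 0, -1], [0, 0, -0.555, 58.5, -81, 0, -1], [0, 0, -0.74, 78, -108, 0, -1], [0, 0, -0.925, 97.5, -135, 0, -1], [0, 0, -1.11, 117, -162, -15, -1], [0, 0, -1.295, 136.5, -189, -30, -1], [0, 0, -1.48, 156, -216, -45, -1], [0, 0, -1.665, 175.5, -243, -60, -1], [0, 0, -1.85, 195, -270, -75, -1], [0, 0, -2.033, 215, -297, -90, -1], [0, 0, -2.033, 215, -297, -90, -1]]]' --squeeze 20

```text
t: 1.6
position: [440.6, 284.8, 313.1]
tool_rot: [-1.472, 0.653, -0.65]
wrist_force: [-1.1, -0.3, -0.1]
opening: 95.2
```

move_arm --motion '[[[0, 0, 0, 0, 0, -30, -1], [0, 0, 0, 0, 0, -61, -1], [0, 0, 0, 0, 0, -61, -1], [0, 0, 0, -5, 5.5, -61, -1], [0, 0, 0, -10, 11, -61, -1], [0, 0, 0, -15, 16.5, -61, -1], [0, 0, 0, -20, 22, -61, -1], [0, 0, 0, -25, 27.5, -61, -1], [0, 0, 0, -30, 33, -61, -1], [0, 0, 0, -34, 37, -61, -1], [0, 0, 0, -34, 37, -61, -1], [0, 0, 0, -34, 37, -30, -1]]]'

```text
t: 3.1
position: [406.5, 321.6, 282.0]
tool_rot: [-1.475, 0.655, -0.648]
wrist_force: [-0.2, 0.3, 0.3]
opening: 95.0
```

```bash
python3 - <<'E'
from h import *
f=grab_frame("top"); g=grab_frame("scene")
a=cv2.resize(f["pixels"][160:260,280:380],(500,500),interpolation=cv2.INTER_CUBIC)
b=cv2.resize(g["pixels"][170:250,275:355],(500,500),interpolation=cv2.INTER_CUBIC)[:, :300]
cv2.imwrite("pics/c.png",np.hstack([a,b])); s=r.get_state(); print(s["t"],s["position"],s["wrist_force"])
E
```

```text
3.2 [407.01728012 321.91931137 285.15167609] [ 0.42884578  0.30510877 -0.53950606]
```

View pics/c.png

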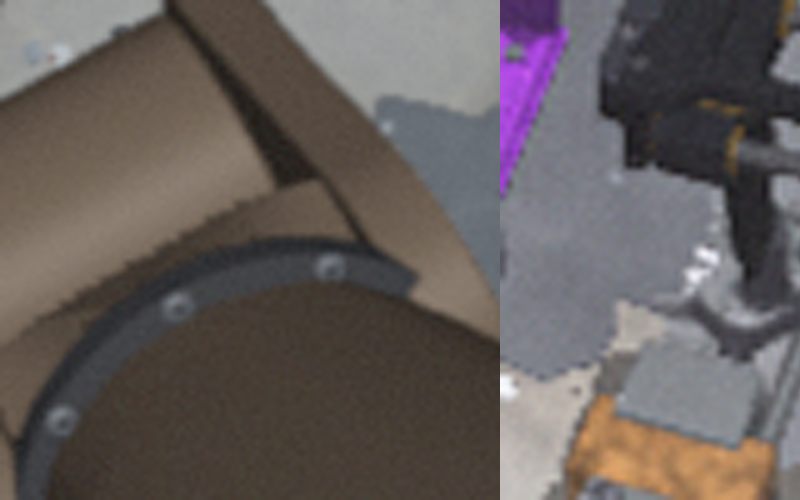

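The scene half shows the finger at (750,250) and the lever stem now running to the right (+y) at (780,320), so it appears flipped. Next, the post.

move_arm --motion '[[[0, 0, 0, 9, -30, 0, -1], [0, 0, 0, 18, -61, 0, -1], [0, 0, 0, 18, -61, 0, -1], [0, 0, 0, 18, -61, -30, -1], [0, 0, 0, 18, -61, -58, -1], [0, 0, 0, 18, -61, -58, -1], [0, 0, 0, 18, -61, -58, -0.2]]]'

```text
t: 4.08
position: [425.1, 261.4, 227.7]
tool_rot: [-1.469, 0.651, -0.651]
wrist_force: [-0.0, 0.3, -0.4]
opening: 89.7
```

```bash
python3 - <<'E'
from h import *
g=grab_frame("scene")
b=cv2.resize(g["pixels"][180:280,270:400],None,fx=6,fy=6,interpolation=cv2.INTER_CUBIC)
cv2.imwrite("pics/d.png",b); s=r.get_state(); print(s["t"],s["position"],s["wrist_force"],s["opening"])
E
```

```text
4.125 [425.14567403 261.30306981 227.96790111] [ 0.80371103 -0.27979568 -0.1919837 ] 86.16602555322534
```

View pics/d.png

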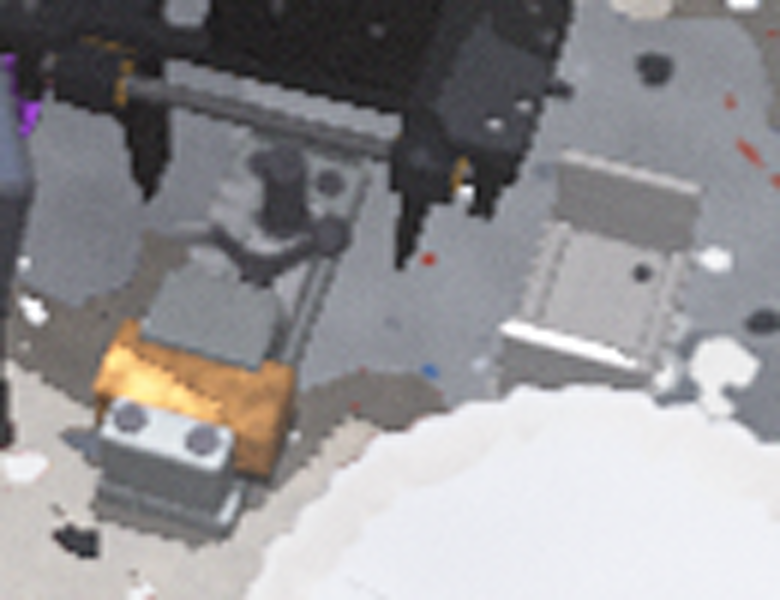

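Pawl is flipped (ball at (330,237), on the +y side) and the fingers straddle the post (280,190). Pinch and pull.

move_arm --motion '[[[0, 0, 0, 0, 0, 0, 1], [0, 0, 0, 0, 0, 0, 1], [0, 0, 0, 0, 0, 0, 1], [0, 0, 0, 0, 0, 0, 1], [0, 0, 0, 0, 0, 0, 1], [0, 0, 0, 0, 0, 0, 1], [0, 0, 0, 0, 0, 0, 1], [0, 0, 0, 0, 0, 0, 1]]]' --squeeze 15

```text
t: 5.12
position: [424.6, 261.6, 227.9]
tool_rot: [-1.469, 0.652, -0.651]
wrist_force: [-5.7, 7.0, 2.3]
opening: 15.2
```

move_arm --motion '[[[0, 0, 0, -4, -3.7, 0, 1], [0, 0, 0, -8, -7.4, 0, 1], [0, 0, 0, -12, -11, 0, 1], [0, 0, 0, -16, -14.7, 0, 1], [0, 0, 0, -19, -17.4, 0, 1], [0, 0, 0, -21, -19.2, 0, 1], [0, 0, 0, -22.5, -20.5, 0, 1], [0, 0, 0, -22.5, -20.5, 0, 1]]]'

```text
t: 6.12
position: [402.6, 242.4, 228.0]
tool_rot: [-1.464, 0.65, -0.653]
wrist_force: [1.4, 21.1, -6.0]
opening: 15.0
```

move_arm --motion '[[[0, 0, 0, 0, 0, 0, -1], [0, 0, 0, 0, 0, 0, -1], [0, 0, 0, 0, 0, 0, -1], [0, 0, 0, 0, 0, 0, -1], [0, 0, 0, 0, 0, 35, -1], [0, 0, 0, 0, 0, 70, -1], [0, 0, 0, 40, 32, 72, -1], [0, 0, 0, 84, 67, 72, -1], [0, 0, 0, 84, 67, 72, -1]]]'

```text
t: 7.25
position: [488.5, 310.7, 299.8]
tool_rot: [-1.463, 0.649, -0.653]
wrist_force: [-0.3, -0.7, 0.1]
opening: 94.1
```

```bash
python3 - <<'E'
from h import *
g=grab_frame("scene"); np.savez("s2.npz",**g)
b=cv2.resize(g["pixels"][180:280,270:400],None,fx=6,fy=6,interpolation=cv2.INTER_CUBIC)
cv2.imwrite("pics/e.png",b); s=r.get_state(); print(s["t"],s["position"],s["wrist_force"],s["opening"])
E
```

```text
7.3 [486.95390404 309.70243514 299.44173381] [-0.62772535 -0.45230004 -0.41824664] 94.61815273063738
```

View pics/e.png

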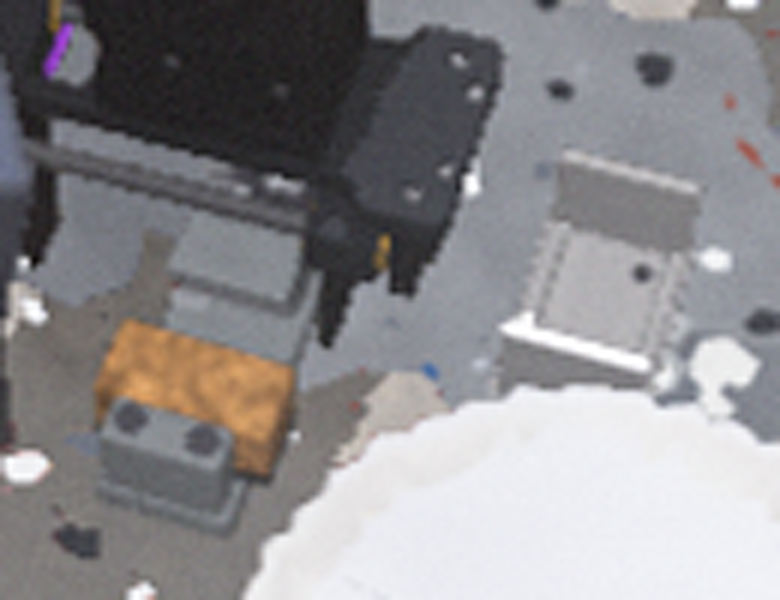

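Jaw is fully back and the block (corners near (128,320), (297,365), (270,432), (97,380)) is clear of the lip. Refining its centre before grasping.

```bash
python3 - <<'E'
from h import *
g=dict(np.load("s2.npz")); f=dict(np.load("top0.npz"))
B=lambda x,y,z:ray(g,270+x/6-.4,180+y/6-.4,z); A=lambda x,y,z:ray(f,250+x/5-.4,160+y/5-.4,z)
q=[B(*p,46) for p in [(128,320),(297,365),(272,430),(97,382)]]; print("scene",np.round(np.mean(q,0),1),[round(float(np.linalg.norm(q[i]-q[i-1])),1) for i in range(4)])
q=[A(*p,46) for p in [(230,170),(345,75),(390,130),(277,228)]]; print("top",np.round(np.mean(q,0),1))
s=r.get_state(); T=rot(s["tool_rot"]); print(np.arctan2(T[1,0],T[0,0]),T.round(3),s["position"])
E
```

```text
scene [488.2 308.8] [26.7, 60.9, 26.9, 62.4]
top [485.6 309.2]
-0.834307330396701 [[ 0.672  0.003  0.741]
 [-0.741  0.005  0.672]
 [-0.001 -1.     0.006]] [486.95390404 309.70243514 299.44173381]
```

move_arm --motion '[[[0, 0, 0, 0, 0, -35, -1], [0, 0, 0, 0, 0, -70, -1], [0, 0, 0, 0, 0, -90, -1], [0, 0, 0, 0, 0, -90, -1], [0, 0, 0, 0, 0, -90, 1], [0, 0, 0, 0, 0, -90, 1], [0, 0, 0, 0, 0, -90, 1], [0, 0, 0, 0, 0, -90, 1], [0, 0, 0, 0, 0, -90, 1], [0, 0, 0, 0, 0, -90, 1]]]' --squeeze 20

```text
t: 8.55
position: [487.0, 309.7, 209.9]
tool_rot: [-1.464, 0.65, -0.652]
wrist_force: [-0.4, -1.7, 5.3]
opening: 64.1
```

move_arm --motion '[[[0, 0, 0, 0, 0, 15, 1], [0, 0, 0, 0, 0, 50, 1], [0, 0, 0, 0, 0, 85, 1], [0, 0, 0.174, -28, 11.7, 95, 1], [0, 0, 0.349, -56, 23.4, 95, 1], [0, 0, 0.523, -84, 35, 95, 1], [0, 0, 0.698, -112, 46.8, 95, 1], [0, 0, 0.872, -140, 58.5, 95, 1], [0, 0, 1.047, -168, 70, 95, 1], [0, 0, 1.221, -196, 82, 95, 1], [0, 0, 1.396, -224, 94, 95, 1], [0, 0, 1.57, -252, 105, 95, 1]]]'

```text
t: 10.05
position: [234.0, 415.0, 305.7]
tool_rot: [-1.486, -0.577, 0.582]
wrist_force: [1.0, -0.1, -1.6]
opening: 64.1
```

```bash
python3 - <<'E'
from h import *
g=grab_frame("scene"); np.savez("s3.npz",**g)
b=cv2.resize(g["pixels"][150:350,270:470],None,fx=3,fy=3,interpolation=cv2.INTER_CUBIC)
cv2.imwrite("pics/f.png",b); s=r.get_state(); print(s["t"],s["position"],s["wrist_force"],s["opening"])
E
```

```text
10.1 [231.66189302 415.41447854 305.62635954] [-2.11923749 -0.2824259  -1.63684268] 63.934753882282955
```

View pics/f.png

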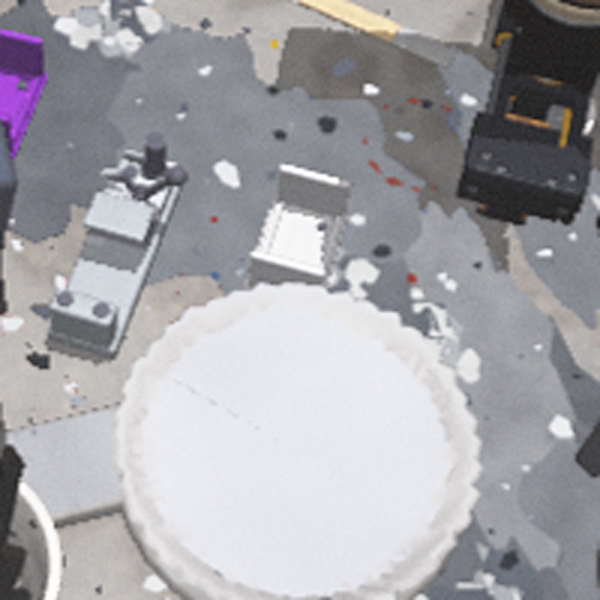

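move_arm --motion '[[[0, 0, 0, 3, 0, -40, 1], [0, 0, 0, 3, 0, -80, 1], [0, 0, 0, 3, 0, -100, 1], [0, 0, 0, 3, 0, -105, 1], [0, 0, 0, 3, 0, -107, 1], [0, 0, 0, 3, 0, -108, 1], [0, 0, 0, 3, 0, -108, 1]]]'

```text
t: 10.98
position: [234.7, 415.5, 198.3]
tool_rot: [-1.484, -0.584, 0.589]
wrist_force: [-0.4, 0.7, -0.8]
opening: 64.3
```

move_arm --motion '[[[0, 0, 0, 0, 0, -1, 1], [0, 0, 0, 0, 0, -2, 1], [0, 0, 0, 0, 0, -2.6, 1], [0, 0, 0, 0, 0, -2.6, 1]]]'

```text
t: 11.48
position: [234.8, 415.5, 195.9]
tool_rot: [-1.484, -0.584, 0.589]
wrist_force: [-0.7, -0.5, 5.3]
opening: 64.1
```

move_arm --motion '[[[0, 0, 0, 0, 0, 0, -1], [0, 0, 0, 0, 0, 0, -1], [0, 0, 0, 0, 0, 0, -1], [0, 0, 0, 0, 0, 0, -1], [0, 0, 0, 0, 0, 20, -1], [0, 0, 0, 0, 0, 50, -1], [0, 0, 0, 0, 0, 65, -1], [0, 0, 0, 0, 0, 65, -1]]]'

```text
t: 12.48
position: [234.7, 415.5, 261.6]
tool_rot: [-1.483, -0.586, 0.588]
wrist_force: [0.4, 1.1, -0.3]
opening: 94.9
```

```bash
python3 - <<'E'
from h import *
s=r.get_state();T=rot(s["tool_rot"]); print(s["t"],s["position"],s["opening"],np.arctan2(T[1,0],T[0,0]),T.round(3).tolist())
for n in("top","scene"):
    f=grab_frame(n);W=cloud(f);hsv=cv2.cvtColor(f["pixels"],cv2.COLOR_BGR2HSV)
    m=(hsv[...,0]>8)&(hsv[...,0]<24)&(hsv[...,1]>100)&(abs(W[...,0]-235)<70)&(abs(W[...,1]-415)<70)&(W[...,2]>24)&(W[...,2]<42)
    p=W[m]; print(n,m.sum(), p.mean(0) if len(p) else "", cv2.minAreaRect(p[:,:2].astype(np.float32)) if len(p) else "")
E
```

```text
12.475 [234.74677306 415.52081369 261.63795258] 94.86165281474631 0.7508629624398666 [[0.731, -0.004, -0.682], [0.682, 0.006, 0.731], [0.001, -1.0, 0.007]]
top 0  
scene 91 [257.61649087 428.44295859  30.56360982] ((250.04974365234375, 426.7747497558594), (29.75126075744629, 29.562623977661133), 42.83608627319336)
```

move_arm --motion '[[[0, 0, -0.175, 0, 0, 0, -1], [0, 0, -0.349, 0, 0, 0, -1], [0, 0, -0.524, 0, 0, 0, -1], [0, 0, -0.698, 0, 0, 0, -1], [0, 0, -0.873, 0, 0, 0, -1], [0, 0, -1.047, 0, 0, 0, -1], [0, 0, -1.222, 0, 0, 0, -1], [0, 0, -1.396, 0, 0, 0, -1], [0, 0, -1.571, 0, 0, 0, -1], [0, 0, -1.571, 0, 0, 0, -1]]]'

```text
t: 13.82
position: [234.6, 415.3, 259.6]
tool_rot: [-1.469, 0.638, -0.641]
wrist_force: [0.2, -0.4, 0.5]
opening: 95.1
```

```bash
python3 - <<'E'
from h import *
g=grab_frame("scene")
b=cv2.resize(g["pixels"][150:300,350:500],None,fx=4,fy=4,interpolation=cv2.INTER_CUBIC)
cv2.imwrite("pics/g.png",b); s=r.get_state();T=rot(s["tool_rot"]); print(s["t"],s["position"],s["opening"],np.arctan2(T[1,0],T[0,0]),T.round(3).tolist())
E
```

```text
13.875 [234.64361397 415.32041388 259.78964852] 95.23203707117047 -0.8163347738758759 [[0.685, 0.004, 0.729], [-0.729, 0.004, 0.685], [-0.001, -1.0, 0.006]]
```

View pics/g.png

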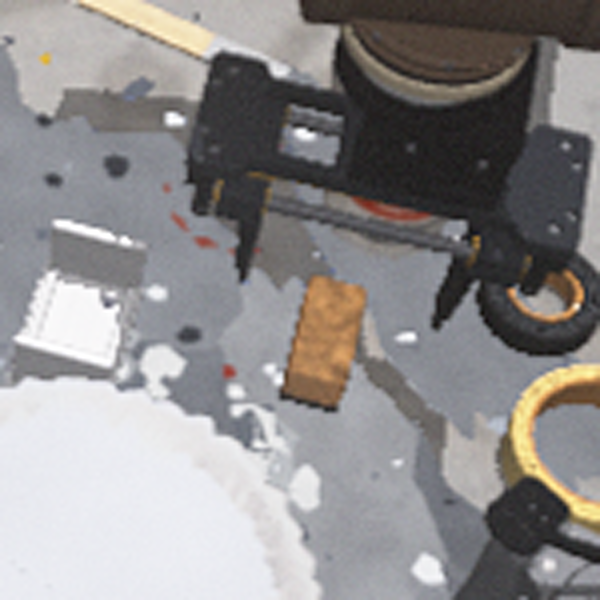

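Block stands upright and free on the bench at (325,340), aligned between the fingers. Regrasp across the width.

move_arm --motion '[[[0, 0, 0, 0, 0, -30, -1], [0, 0, 0, 0, 0, -60, -1], [0, 0, 0, 0, 0, -60, -0.5], [0, 0, 0, 0, 0, -60, 1], [0, 0, 0, 0, 0, -60, 1], [0, 0, 0, 0, 0, -60, 1], [0, 0, 0, 0, 0, -60, 1], [0, 0, 0, 0, 0, -60, 1], [0, 0, 0, 0, 0, -60, 1], [0, 0, 0, 0, 0, -60, 1], [0, 0, 0, 0, 0, -60, 1]]]' --squeeze 20

```text
t: 15.25
position: [234.6, 415.3, 199.8]
tool_rot: [-1.47, 0.636, -0.639]
wrist_force: [-1.1, -0.2, 2.9]
opening: 32.0
```

move_arm --motion '[[[0, 0, 0, 0, 0, 20, 1], [0, 0, 0, 0, 0, 55, 1], [0, 0, 0, 0, 0, 90, 1], [0, 0, -0.009, 36, -25, 90, 1], [0, 0, -0.018, 72, -50, 90, 1], [0, 0, -0.027, 108, -75.5, 90, 1], [0, 0, -0.027, 108, -75.5, 70, 1], [0, 0, -0.027, 108, -75.5, 65, 1], [0, 0, -0.027, 108, -75.5, 65, 1]]]'

```text
t: 16.38
position: [342.3, 340.0, 264.7]
tool_rot: [-1.464, 0.657, -0.659]
wrist_force: [0.6, 0.4, -1.0]
opening: 32.1
```

```bash
python3 - <<'E'
from h import *
g=grab_frame("scene"); np.savez("s4.npz",**g); f=grab_frame("top"); np.savez("t4.npz",**f)
b=cv2.resize(g["pixels"][190:265,330:410],None,fx=8,fy=8,interpolation=cv2.INTER_CUBIC)
cv2.imwrite("pics/i.png",b); s=r.get_state();T=rot(s["tool_rot"]); print(s["t"],s["position"],s["opening"],s["wrist_force"],np.arctan2(T[1,0],T[0,0]))
E
```

```text
16.475 [342.33027965 340.206014   265.22305913] 31.945623275093407 [ 0.59250227 -0.28477672 -1.34098432] -0.8423470801969304
```

View pics/i.png

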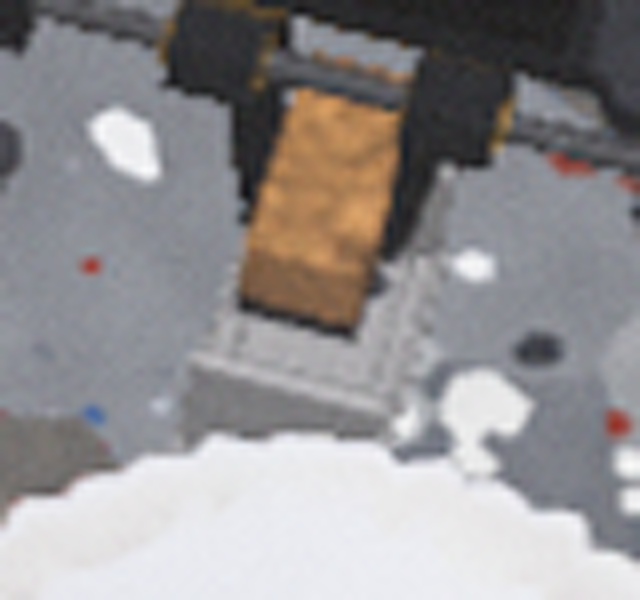

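```bash
python3 - <<'E'
from h import *
g=dict(np.load("s4.npz")); g0=dict(np.load("scene0.npz")); f0=dict(np.load("top0.npz"))
B=lambda x,y,z:ray(g,330+x/8-.44,190+y/8-.44,z)
c=np.array([342.3,340.2]); th=-.843; M=np.array([[np.cos(th),-np.sin(th)],[np.sin(th),np.cos(th)]])
loc=lambda p:np.round((p-c)@M,1)
zu=265.2-171-28.8
for n,p in dict(blkbotL=(240,298,zu),blkbotR=(352,335,zu),blktopL=(245,252,zu+32),blktopR=(366,296,zu+32),chkL=(190,360,49),chkR=(392,412,49)).items(): print(n,loc(B(*p)))
# holder edges, scene0 & top0, 1st picks
for n,p in dict(fL=(563,92),fR=(700,130),nL=(503,268),nR=(648,312)).items(): print("s0",n,loc(ray(g0,270+p[0]/6-.4,190+p[1]/6-.4,49)))
for n,p in dict(a=(112,473),b=(208,390),c=(340,545),d=(240,628)).items(): print("t0",n,loc(ray(f0,250+p[0]/5-.4,160+p[1]/5-.4,49)))
# floor screws
print("s0 floor centre via lips/floor depth")
for nm in("scene0.npz","top0.npz"):
    F=dict(np.load(nm)); W=cloud(F); L=(W[...,:2]-c)@M
    m=(abs(L[...,0])<40)&(abs(L[...,1])<50)&(W[...,2]>38)&(W[...,2]<56); p=L[m]
    for sgn in(1,-1):
        q=p[p[:,1]*sgn>0]; print(nm,sgn,len(q),np.percentile(q,[2,50,98],axis=0).round(1).tolist())
E
```

```text
blkbotL [17.7 28.8]
blkbotR [-12.3  30.6]
blktopL [16.9 35.6]
blktopR [-14.9  38.8]
chkL [26.5 40.6]
chkR [-26.8  39.5]
s0 fL [ 26.2 -37.5]
s0 fR [-24.1 -36.9]
s0 nL [26.5 39.9]
s0 nR [-25.2  41.3]
t0 a [-25.   37.9]
t0 b [24.8 38.5]
t0 c [ 25.4 -41.7]
t0 d [-25.2 -41. ]
s0 floor centre via lips/floor depth
scene0.npz 1 124 [[-24.7, 34.2], [-0.0, 39.2], [24.8, 41.8]]
scene0.npz -1 116 [[-24.2, -41.8], [0.5, -36.2], [24.8, -33.8]]
top0.npz 1 88 [[-25.2, 33.5], [-0.9, 36.1], [23.3, 39.4]]
top0.npz -1 83 [[-24.4, -42.3], [-1.0, -39.5], [24.4, -36.5]]
```

```bash
python3 - <<'E'
from h import *
g=dict(np.load("s4.npz"))
c=np.array([342.3,340.2]); th=-.843; M=np.array([[np.cos(th),-np.sin(th)],[np.sin(th),np.cos(th)]])
W=cloud(g); L=(W[...,:2]-c)@M; hsv=cv2.cvtColor(g["pixels"],cv2.COLOR_BGR2HSV)
m=(hsv[...,0]>5)&(hsv[...,0]<24)&(hsv[...,1]>90)&(abs(L[...,0])<40)&(abs(L[...,1])<60)&(W[...,2]>60)&(W[...,2]<110)
z=W[...,2][m]; print(m.sum(),np.percentile(z,[5,50,95]))
# block silhouettes per image row: left/right edges of orange on the top face -> world at top height
zt=265.2-171-28.8+32
A=[];Bq=[]
for v in range(205,226):
    u=np.where(m[v])[0]
    if len(u)>6: A.append((ray(g,u.min()-.5,v,zt)-c)@M); Bq.append((ray(g,u.max()+.5,v,zt)-c)@M)
A=np.array(A);Bq=np.array(Bq); print(A.round(1).tolist());print(Bq.round(1).tolist())
E
```

```text
419 [77.57829126 96.07017005 99.30862971]
[[18.9, -4.5], [18.3, -2.1], [19.5, 0.9], [18.9, 3.3], [18.2, 5.6], [19.5, 8.6], [18.9, 10.9], [18.2, 13.3], [19.5, 16.2], [18.9, 18.6], [18.2, 20.9], [17.6, 23.2], [18.8, 26.1], [18.2, 28.4], [17.6, 30.7], [16.9, 33.0], [16.3, 35.3], [15.7, 37.6], [15.1, 39.8], [16.3, 42.7], [15.7, 45.0]]
[[-10.0, -14.0], [-10.6, -11.6], [-11.2, -9.2], [-11.8, -6.8], [-12.4, -4.4], [-13.0, -2.1], [-13.6, 0.3], [-12.3, 3.3], [-12.9, 5.6], [-13.5, 7.9], [-14.1, 10.3], [-14.7, 12.6], [-13.4, 15.5], [-14.0, 17.8], [-14.5, 20.2], [-15.1, 22.5], [-13.8, 25.4], [-14.4, 27.7], [-13.1, 30.6], [-13.7, 32.8], [-14.3, 35.1]]
```

move_arm --motion '[[[0, 0, 0, -0.8, 0.9, 0, 1], [0, 0, 0, -0.8, 0.9, -12, 1], [0, 0, 0, -0.8, 0.9, -24, 1], [0, 0, 0, -0.8, 0.9, -36, 1], [0, 0, 0, -0.8, 0.9, -44, 1], [0, 0, 0, -0.8, 0.9, -50, 1], [0, 0, 0, -0.8, 0.9, -50, 1]]]'

```text
t: 17.35
position: [341.5, 341.1, 214.8]
tool_rot: [-1.464, 0.656, -0.659]
wrist_force: [-0.4, 0.0, -2.3]
opening: 32.1
```

No contact with the cheeks; lowering to the floor.

move_arm --motion '[[[0, 0, 0, 0, 0, -3, 1], [0, 0, 0, 0, 0, -5, 1], [0, 0, 0, 0, 0, -7, 1], [0, 0, 0, 0, 0, -8.5, 1], [0, 0, 0, 0, 0, -8.5, 1]]]'

```text
t: 17.98
position: [341.5, 341.1, 206.2]
tool_rot: [-1.464, 0.656, -0.659]
wrist_force: [0.4, 0.1, -1.4]
opening: 31.7
```

move_arm --motion '[[[0, 0, 0, 0, 0, -0.6, 1], [0, 0, 0, 0, 0, -1.2, 1], [0, 0, 0, 0, 0, -1.2, 1]]]'

```text
t: 18.35
position: [341.5, 341.0, 205.8]
tool_rot: [-1.463, 0.656, -0.659]
wrist_force: [-2.0, -2.2, 12.8]
opening: 31.8
```

Contact at the expected height (205.8). Release, lift clear, retreat.

move_arm --motion '[[[0, 0, 0, 0, 0, 0, -1], [0, 0, 0, 0, 0, 0, -1], [0, 0, 0, 0, 0, 0, -1], [0, 0, 0, 0, 0, 0, -1], [0, 0, 0, 0, 0, 0, -1], [0, 0, 0, 0, 0, 30, -1], [0, 0, 0, 0, 0, 70, -1], [0, 0, 0, 0, 0, 110, -1], [0, 0, 0, -30, 40, 130, -1], [0, 0, 0, -60, 80, 130, -1], [0, 0, 0, -90, 120, 130, -1], [0, 0, 0, -90, 120, 130, -1]]]'

```text
t: 19.85
position: [249.6, 462.7, 335.7]
tool_rot: [-1.464, 0.653, -0.656]
wrist_force: [0.5, 0.2, -0.6]
opening: 95.0
```

```bash
python3 - <<'E'
from h import *
g=grab_frame("scene")
b=cv2.resize(g["pixels"][180:270,270:400],None,fx=6,fy=6,interpolation=cv2.INTER_CUBIC)
cv2.imwrite("pics/j.png",b); s=r.get_state(); print(s["t"],s["position"],s["wrist_force"],s["opening"])
c=np.array([342.3,340.2]); th=-.843; M=np.array([[np.cos(th),-np.sin(th)],[np.sin(th),np.cos(th)]])
W=cloud(g); L=(W[...,:2]-c)@M; hsv=cv2.cvtColor(g["pixels"],cv2.COLOR_BGR2HSV)
m=(hsv[...,0]>5)&(hsv[...,0]<24)&(hsv[...,1]>90)&(abs(L[...,0])<13)&(abs(L[...,1])<28)&(W[...,2]>20)&(W[...,2]<60)
p=np.c_[L[m],np.ones(m.sum())]; z=W[...,2][m]; print("top z",np.median(z),"plane",np.linalg.lstsq(p,z,rcond=None)[0])
E
```

```text
19.9 [250.51082917 461.65732755 335.59139191] [-0.08400731 -0.7597105   0.44746755] 94.97900695255368
top z 38.16276029493787 plane [-8.88650039e-03  5.01443484e-03  3.82210898e+01]
```

View pics/j.png

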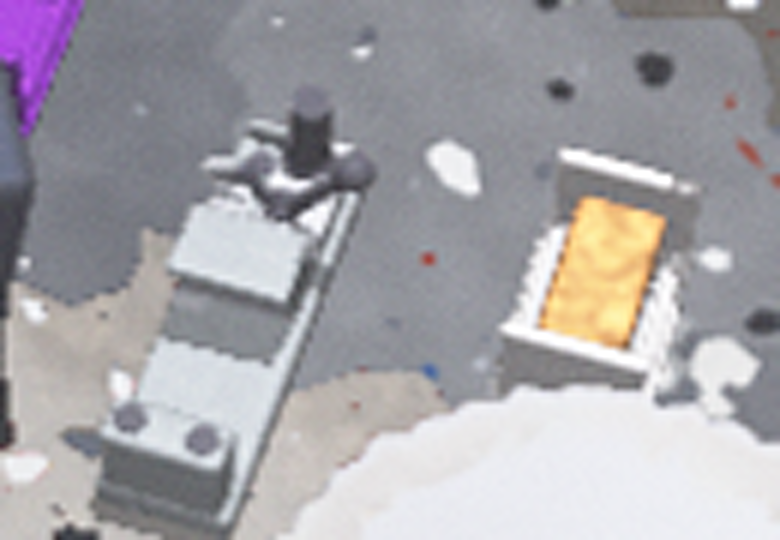

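The picture shows the block between the cheeks at (605,270), level at z 38 (6+32). The pawl ball is on +y at (352,170), and the jaw is back. Last, a numeric check of the jaw and bystanders, then hand in.

```bash
python3 - <<'E'
from h import *
g0=dict(np.load("scene0.npz")); g=grab_frame("scene"); f=grab_frame("top"); f0=dict(np.load("top0.npz"))
a=ray(g0,270+280/6-.4,190+105/6-.4,66); b=ray(g,270+312/6-.4,180+98/6-.4,66); d=b-a
print("post moved along -x",-(d@[.737,.676]),"y",d@[-.676,.737])
D=cv2.absdiff(f["pixels"],f0["pixels"]).max(2); print("top diff jar/dropper",D[120:158,345:380].mean(),D[112:150,385:415].mean())
order.hand_in()
E
```

```text
post moved along -x 30.79304961343657 y 2.262197483035198
top diff jar/dropper 4.92781954887218 4.316666666666666
the job is handed in; nothing more can be done
```

The job is done and handed in at about 20 s, well under the 72 s limit. I flipped the pawl over to +y, pulled the jaw back by its post to the stop, and lifted the block out by its ends. I then stood it on the bare bench, took it again across its width and set it in the white holder.

- **Block:** its top measured z 38 (6 mm floor plus 32 mm block), level within 0.01 rad. The final picture shows it between the cheeks. The fingers were open and well clear at the end.
- **Pawl:** the final picture shows the lever leaning to +y, so it is still flipped.
- **Jaw:** the picture puts the post 31 mm back and the arm's own travel says 29 mm. Both disagree slightly with the 28 mm stop. Pixel picks in the picture were good to only about 2–3 mm, and the wrist felt about 15 N along the slide at the end of the pull, as at a stop.
- **Jar and dropper:** the before/after difference in the top picture is at about noise level (4–5 grey levels), so neither appears to have moved.
- **Camera disagreement:** the two cameras differed by about 3 mm on the holder's position. I averaged them, moved the block about 1 mm sideways before lowering it, and it went in without touching the cheeks.

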